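# Set a sprung jig carriage to its middle notch

## Task

The sprung carriage of the wooden setting jig is latched in its far notch and is wanted in its middle notch. Press the catch's pad down with the fingertips until the carriage has run all the way home, let the pad up, then push the carriage by its front face past the middle notch, not as far as the far one, and draw the fingers back so that the spring returns it onto the catch and it stays latched at the middle. Do not touch the wooden piece lying in the carriage's pocket, which must stay there, and leave the things around the jig where they are.

Things in the scene. Friction and masses are not known exactly. Their poses are not given: they have to be found in the camera images.
- setting_jig: Fixed jig on a plywood base 26 mm thick. Origin on the worktop under it; x = direction in which the carriage is pushed (away from home), y to the left of that, z up. Base spans x -85 to 92, y -88 to 70 mm; a wooden end block at the far end and an aluminium strip at the left, both below 51 mm. Its yaw varies. Nothing on the jig stands above 66 mm.
- carriage (a joint): Travel (m) along jig +x of the sprung wooden carriage, 92 x 92 mm, top 58 mm up. 0 = home, 0.070 = far stop. A hidden spring drives it home with 3 to 4 N at up to 0.3 m/s; pushing over a tooth takes about 5 N. A toothed rack on its right clicks past the catch when pushed and is stopped on the way back at 0.020 (near), 0.040 (middle) or 0.060 (far notch), if pushed 4 mm beyond it. Starts at 0.060.
- push_face (a point): Centre of the aluminium plate (70 mm wide, 26 mm high) on the carriage's upright front face, which looks to the jig's -x; 43 mm above the worktop; moves with the carriage: jig x = -81 mm + travel, y = 15 mm. The space before it, above the 26 mm base, is free for the fingers.
- catch (a joint): Angle (rad) of the steel rocker catch at the right side of the carriage. 0 = at rest, its brass pin down in the rack; 0.30 = pad fully pressed. The pin is clear of the teeth from about 0.22. A spring brings it back to 0 when the pad is let go.
- release_pad (a point): Centre of the top of the catch's black press pad, 28 x 28 mm, at jig x = -65, y = -70 mm, 60 mm above the worktop at rest, about 12 mm lower fully pressed. It takes 2 to 4 N; then comes a hard stop. While it is held down the carriage runs home beside it: its right side lies at jig y = -31 mm (rack to -45 mm, 41 mm high), so fingers on the pad must stay on that side of it.
- pocket (a point): Centre of the floor of the open pocket (24 x 68 mm, 8 mm deep) in the carriage's top; moves with the carriage; axes as the jig's. Its floor is 50 mm above the worktop.
- bridge_piece: Small dark hardwood piece 18 x 60 x 15 mm lying loose in the pocket with its long side along the jig's y, 7 mm proud of it; origin at the centre of its underside.
- sanding_block: Brown sanding block 42 x 78 x 26 mm, loose, lying to the left of the jig; origin at the centre of its underside. Bystander.
- chisel: Wood-handled chisel 257 mm long, 26 mm high, loose, lying to the left of the jig beyond the sanding block; origin at the middle of its underside. Bystander.
- tape_roll: Black tape roll 53 mm across, 18 mm high, lying flat to the left of the jig; origin at the centre of its underside. Bystander.
- offcut_small: Pale wood offcut 30 x 34 x 22 mm, loose, before the right front corner of the jig; origin at the centre of its underside. Bystander.
- square_stick: Thin square wooden stick 8 x 167 x 8 mm, loose, lying across behind the jig's far end; origin at the centre of its underside. Bystander.
Things that resemble listed ones, but are neither listed nor needed, are in the scene too. Of the things like the bridge_piece, leave any that is orange or red; of the rest the larger one is meant.

How it is judged (in metres and radians):
On the way, in this order (a step that is already met when the one before it is completed fails the run):
1. the catch was released and the carriage has run home (value of joint carriage below 0.003 m), for 0.05 s.
2. the fingers pushed the carriage past the middle notch (value of joint carriage above 0.0425 m and contact force between the fingers and carriage above 0.3 N), for 0.05 s.
At the end, for the whole second after the job is handed in: The carriage is at rest on the catch at its middle notch (travel 0.040 m, within 2.5 mm), the catch's pin is down in the rack (catch below 0.05 rad), and the wooden piece lies flat in the carriage's pocket (within 8 mm of its centre) (value of joint carriage between 0.0375 and 0.0425 m and value of joint catch below 0.05 rad and linear speed of bridge_piece below 0.02 m/s and horizontal distance between bridge_piece and pocket below 0.008 m and z of bridge_piece in the frame of pocket below 0.004 m); the robot touches nothing.
It fails at once if the wooden piece is lifted or knocked out of the pocket, or touched by the fingers (contact force between the fingers and bridge_piece above 0.5 N or z of bridge_piece in the frame of pocket above 0.008 m or horizontal distance between bridge_piece and pocket above 0.012 m).
It fails at once if the carriage is pushed past its far notch (travel over 65.5 mm) (value of joint carriage above 0.0655 m).
It fails at once if a bystander is moved by more than 20 mm or lifted (distance of any of sanding_block, chisel, tape_roll, offcut_small, square_stick from where it was at the start of the episode above 0.02 m).
It also fails if it takes over 35 s, if anything falls off the work surface, if the arm or the gripper's body presses on something with over 40 N, if the wrist force passes 120 N, or if a joint passes its speed limit or range.

## Robot

A 6-joint arm with a two-finger parallel gripper is mounted at the origin on the work surface; the furniture and walls round the work are solid. World frame = base frame: x ahead of the robot, y to its left, z up, the work surface at z = 0. Lengths are in mm, angles in rad, forces in N, time in s.
With the tool pointing down it reaches from about 300 to 750 mm from the base axis. Payload 8.5 kg.
Tool frame: the origin (TCP) lies at the very end of the fingers, on their centre line; the grasp point (between the pads) lies 19 mm behind it; z points along the fingers, y is the direction in which the jaws open and shut (so a half turn about z gives the same grasp; the last joint's range is limited). The gripper opens to 88 mm and grips with 3 to 60 N. Pads are 18 mm wide; open, the fingers measure 123 mm over their backs; the gripper's body (75 mm by 187 mm) begins 45 mm behind the grasp point.
Start: joints at [0.902, 0.381, 1.297, -0, 1.464, -0.215], TCP at [241.1, 494.319, 238.748] pointing down, gripper open.
Joint ranges: [-3.11, 3.11], [-0.89, 2.33], [0.22, 2.48], [-1.42, 4.56], [0.17, 2.85], [-2.88, 2.88]. Speed limits (rad/s): [2.39, 2.39, 3.14, 3.14, 3.14, 3.14].

## Interface

Orientations are given as a rotation vector (axis times angle).
In Python, from station import arm, vision, finder gives the robot as it stands.
- The arm moves only by the tool play_rows, never from a script. Its argument "commands" is a list of rows, each a list of 3 entries, a list of its own where there are three numbers: the turn, a rotation vector about the world's x, y, z scaled (see below), then the shift along the world's x, y, z scaled (see below), then the opening, from -1 (shut) to 1 (fully open), so that 0 is half open. A call has 1 to 12 rows; each row shifts and turns the pose as measured when the row begins; what a row does not reach is not made up. The controller multiplies each number of a shift by 0.12 m and each number of a turn by 90 degrees. A row lasts 1/12 s, in which the tool goes at most 41.7 mm and 7.16 degrees, less where a joint would pass 70% of its speed; a pose out of reach is approached as far as the arm can. A call with a number of a shift or a turn outside -1 to 1 is refused whole. A call with a gripper value outside its range is refused whole. The fingers move at their own pace and stop on an object; "grip_force" is the grip in N (left out, the last holds). Time passes only in rows, so rows that do not move let the fingers close. It gives the time, the measured TCP pose, the force and the opening at its end, in the units of the state.
- arm.observe(): the state, without advancing time (a new reading comes with each control period).
- vision.capture(name): name is "side" or "top"; returns a dict with "pixels" (384x512x3 uint8, red, green, blue), "fx", "fy", "cx", "cy" (pixels), "extrinsics" (4x4, takes a point from world to camera coordinates). Camera axes: x right, y down, z forward; pixel columns grow to the right and rows downward; lengths in mm; the calibration is good to about 2 mm. A picture is of the moment at which its call begins. There is no depth.
- arm.hand_in(): hands the job in, once; it reports no verdict.
Trained networks look in a picture, given as the dict that the camera call returned (one of the last four; its "shot" number tells which), for a name from the list of things; names that differ only in an ending like _2 or _b are one class to them, and where a whole thing is asked for, a point or a joint stands for the part that bears it (a point fixed in the world has none). Each returns a list of dicts, best first, with "score" (0 to 1); they miss things now and then, are a little off and sometimes report something else, mostly with a low value. They report only what shows in the picture. A call takes as long as a camera call. They do not tell look-alikes from the thing itself.
- finder.masks_of(picture, target): "mask" (384x512 bool, what is visible of it).
- finder.landmark_of(picture, target): "at" ([x, y, z] in mm, in the coordinates of the camera as it stood for that picture, good to about 4 mm: a listed point, or the origin of a listed thing).
The state is a dict: "time": time; "joint_positions": joint angles; "qd": joint speeds; "joint_torque": joint torques, N m; "ee_pos": TCP position; "eef_rot": TCP orientation; "wrist_force": force on the tool from outside, world axes, zero at the start; "ft_torque": the same for the moment, N m; "width": finger opening in mm.
Only numpy, scipy, OpenCV 4.12 (cv2) and the standard library are available. Lean on these libraries where they do the work, as an engineer would, in place of code of your own. Each camera call takes 0.05 s, during which the arm holds its last target. There are 200 camera calls.

## Working session

There is one attempt and no reset: what is moved stays moved. The work goes in short steps, Python scripts to look and compute and a tool call to move; the robot and the scene stay as the last step left them, time stands still between calls to the robot, and variables do not carry over. Pictures are saved under pics/ and viewed, about 8 in all and at most 12, crops included, and the job is handed in when it is done.

Besides the shell and the picture viewer there is one more tool, called after "Call:" by a JSON object that holds its "op" and its "data". play_rows: Moves the arm, as the interface text tells. Shifts and turns lie within -1 to 1; 1 stands for 0.12 m of shift or 90 degrees of turn. Its arguments: {"type":"object","properties":{"commands":{"type":"array"},"grip_force":{"type":"number"}},"required":["commands"]}

```bash
mkdir -p pics; cat > h.py <<'E'
import numpy as np, cv2
from station import arm, vision, finder
def towld(p,c):
    E=np.array(p["extrinsics"]); return (np.linalg.inv(E)@np.r_[c,1])[:3]
def proj(p,w):
    c=(np.array(p["extrinsics"])@np.r_[w,1])[:3]; return np.array([p["fx"]*c[0]/c[2]+p["cx"],p["fy"]*c[1]/c[2]+p["cy"]])
E
python3 - <<'E'
from h import *
s=arm.observe();print(s)
for n in("top","side"):
    p=vision.capture(n);cv2.imwrite(f"pics/{n}0.png",p["pixels"][:,:,::-1])
    for t in("setting_jig","push_face","release_pad","pocket","bridge_piece","offcut_small","sanding_block","tape_roll"):
        for r in finder.landmark_of(p,t)[:3]:
            w=towld(p,r["at"]);print(n,t,round(r["score"],2),w.round(0),proj(p,w).round(0))
E
```

```text
{'time': 0.0, 'joint_positions': array([ 9.01700000e-01,  3.81225927e-01,  1.29822809e+00, -2.85203182e-05,
        1.46360132e+00, -2.15279984e-01]), 'qd': array([ 0.00057887, -0.00084537,  0.0019451 , -0.00017282,  0.00143183,
       -0.00234833]), 'joint_torque': array([ 6.63794344e-04, -4.37920547e+01, -2.24564123e+01,  7.14395125e-02,
        3.51603760e-02, -1.02529189e-04]), 'ee_pos': array([240.94718921, 494.11386459, 238.13271621]), 'eef_rot': array([-7.06611724e-01, -3.06047849e+00,  2.09525083e-03]), 'wrist_force': array([-0.66449948, -0.5946315 ,  0.23738812]), 'ft_torque': array([-0.01040803,  0.0128575 ,  0.09738726]), 'width': 88.17072514612464}
top setting_jig 0.63 [527.  39.  -2.] [246. 185.]
top push_face 0.79 [506.  53.  42.] [239. 191.]
top release_pad 0.85 [467. -37.  63.] [283. 210.]
top release_pad 0.59 [646.  57.  -0.] [239. 132.]
top pocket 0.87 [550.  61.  51.] [236. 170.]
top bridge_piece 0.75 [294. 215.  -3.] [162. 292.]
top bridge_piece 0.74 [550.  59.  53.] [237. 170.]
top bridge_piece 0.59 [ 443. -206.   -7.] [358. 225.]
top offcut_small 0.68 [ 417. -10
[... 189 characters left out ...]
.72 [560. 166.   1.] [189. 169.]
side setting_jig 0.8 [526.  43.  -0.] [237. 223.]
side push_face 0.56 [506.  52.  45.] [245. 208.]
side release_pad 0.56 [553.  56.  52.] [222. 203.]
side release_pad 0.53 [476. -33.  63.] [268. 185.]
side pocket 0.97 [554.  58.  51.] [222. 203.]
side bridge_piece 0.81 [294. 217.  -2.] [337. 290.]
side bridge_piece 0.62 [554.  57.  50.] [222. 204.]
side bridge_piece 0.45 [ 445. -201.   -2.] [294. 182.]
side offcut_small 0.74 [529.  42.  -3.] [236. 224.]
side offcut_small 0.56 [ 419. -107.   -3.] [298. 199.]
side sanding_block 0.68 [463. 151.   1.] [252. 254.]
side sanding_block 0.61 [554.  60.  49.] [222. 205.]
side tape_roll 0.56 [558. 175.   1.] [201. 254.]
```

View pics/top0.png

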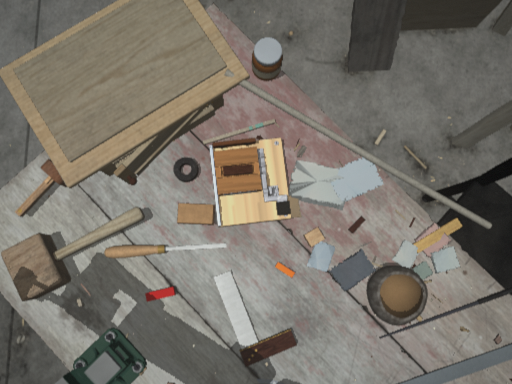

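View pics/side0.png

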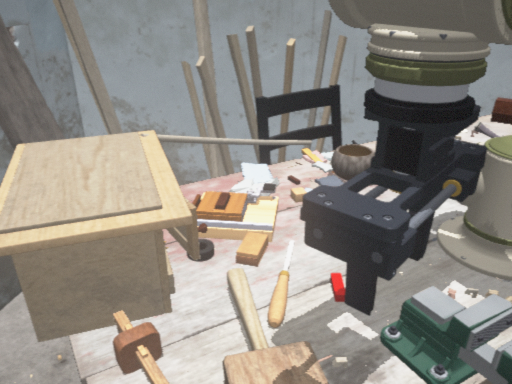

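The top view shows the jig at about (250,182) px, with the pad dark at (283,208) and the dark piece in the pocket at (238,170).

Look-alikes for the bridge piece are red (160,294), orange (285,269), a small dark one (356,224) and the one in the pocket (238,170). The pocket one is meant, and I won't touch any of them. Next I'll fit the jig pose and check it in a crop.

```bash
cat >> h.py <<'E'
from scipy.optimize import least_squares
J={"setting_jig":(0,0,0),"push_face":(-21,15,43),"release_pad":(-65,-70,60)}
def j2w(q,P):
    P=np.atleast_2d(P).astype(float);c,s=np.cos(q[2]),np.sin(q[2])
    return np.c_[q[0]+c*P[:,0]-s*P[:,1],q[1]+s*P[:,0]+c*P[:,1],P[:,2]]
E
python3 - <<'E'
from h import *
obs=[]
ps=[vision.capture("top"),vision.capture("side"),vision.capture("top")]
for p in ps:
    for t,j in J.items():
        for r in finder.landmark_of(p,t):
            w=towld(p,r["at"])
            if np.hypot(*(w[:2]-j2w((527,41,.13),j)[0,:2]))<22: obs.append((j,w))
f=lambda q:np.ravel([(j2w(q,j)[0]-w)[:2] for j,w in obs])
r=least_squares(f,(527,41,.13),loss="soft_l1",f_scale=4);print(r.x,len(obs),f(r.x).round(1))
q=r.x;p=ps[0]
S=8;x0,y0=195,125
im=cv2.resize(p["pixels"][y0:y0+70+40,x0:x0+110,::-1],None,fx=5.4,fy=5.4,interpolation=cv2.INTER_CUBIC)
def poly(P,col):
    pts=np.array([(proj(p,w)-(x0,y0)+.5)*5.4 for w in j2w(q,P)])
    cv2.polylines(im,[pts.astype(int)],True,col,1)
rect=lambda a,b,c,d,z:[(a,c,z),(b,c,z),(b,d,z),(a,d,z)]
poly(rect(-85,92,-88,70,26),(0,0,255))
poly(rect(-79,-51,-84,-56,60),(0,255,0))
poly(rect(-21,71,-31,61,58),(255,0,0))
cv2.imwrite("pics/fit.png",im)
print(proj(p,arm.observe()["ee_pos"]))
E
```

```text
[5.27550472e+02 3.98792504e+01 1.07221789e-01] 9 [ 1.3  0.5  2.5  3.2  3.5  1.6 -3.5 -2.7 -1.5  0.8 -7.6 -7.4  0.3  0.8
  0.1 -2.4  1.3  2. ]
[-42.69051913 333.83700958]
```

View pics/fit.png

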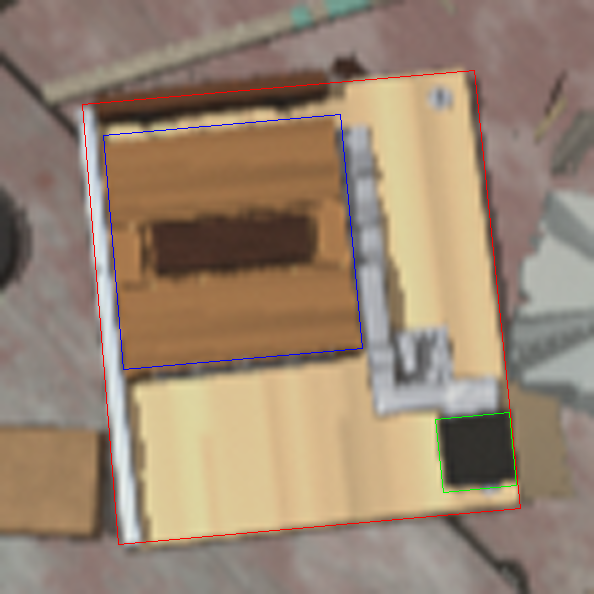

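The fit is good: red base, blue carriage and green pad all lie on their edges. The jig is at (527.5, 39.9) with yaw 0.107. I'm moving over the pad with the fingers shut and the jaw axis along jig y.

Call:
{"op": "play_rows", "data": {"commands": [[[0,0,0.036],[0.13,-0.315,0],-1],[[0,0,0.036],[0.13,-0.315,0],-1],[[0,0,0.036],[0.13,-0.315,0],-1],[[0,0,0.036],[0.13,-0.315,0],-1],[[0,0,0.036],[0.13,-0.315,0],-1],[[0,0,0.036],[0.13,-0.315,0],-1],[[0,0,0.036],[0.13,-0.315,0],-1],[[0,0,0.036],[0.13,-0.315,0],-1],[[0,0,0.036],[0.13,-0.315,0],-1],[[0,0,0.036],[0.13,-0.315,0],-1],[[0,0,0],[0.13,-0.315,0],-1],[[0,0,0],[0,0,0],-1]]}}

```text
time: 2.5
ee_pos: [412.5, 66.5, 239.2]
eef_rot: [-0.231, 3.128, 0.001]
wrist_force: [-0.8, 0.3, -0.3]
width: 10.3
```

Call:
{"op": "play_rows", "data": {"commands": [[[0,0,-0.025],[0.16,-0.295,0],-1],[[0,0,0],[0.16,-0.295,0],-1],[[0,0,0],[0.16,-0.295,0],-1],[[0,0,0],[0,0,-0.3],-1],[[0,0,0],[0,0,-0.3],-1],[[0,0,0],[0,0,-0.3],-1],[[0,0,0],[0,0,0],-1],[[0,0,0],[0,0,0],-1]]}}

```text
time: 3.17
ee_pos: [472.0, -44.5, 130.5]
eef_rot: [-0.156, 3.124, -0.004]
wrist_force: [0.3, 0.2, 1.6]
width: 0.5
```

Call:
{"op": "play_rows", "data": {"commands": [[[0,0,0],[-0.01,0.04,-0.25],-1],[[0,0,0],[0,0,-0.1],-1],[[0,0,0],[0,0,0],-1],[[0,0,0],[0,0,0],-1]]}}

```text
time: 3.5
ee_pos: [474.3, -39.4, 94.4]
eef_rot: [-0.158, 3.114, -0.009]
wrist_force: [0.5, 0.2, -0.1]
width: 0.2
```

```bash
python3 - <<'E'
from h import *
s=arm.observe();print(s["ee_pos"],s["wrist_force"])
a=vision.capture("side");b=vision.capture("top")
A=cv2.resize(a["pixels"][140:260,180:330],None,fx=2.6,fy=2.6,interpolation=cv2.INTER_CUBIC)
B=cv2.resize(b["pixels"][130:250,190:340],None,fx=2.6,fy=2.6,interpolation=cv2.INTER_CUBIC)
cv2.imwrite("pics/near.png",np.hstack([A,B])[:,:,::-1])
E
```

```text
[474.32303215 -39.43418363  94.4483781 ] [ 0.53872391  0.15219138 -0.11217834]
```

View pics/near.png

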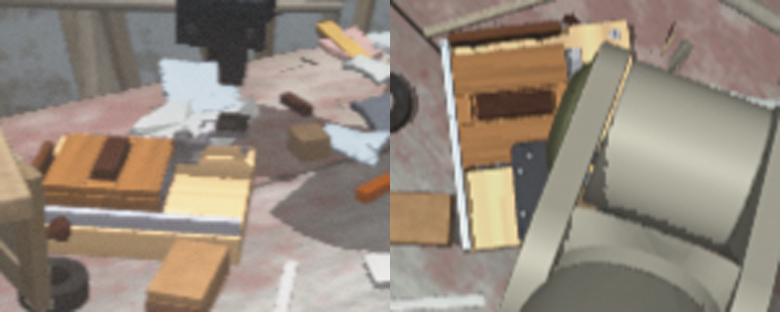

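The fingers sit just above the pad (side crop, 235,120). I'm pressing now.

Call:
{"op": "play_rows", "data": {"commands": [[[0,0,0],[-0.035,0,-0.12],-1],[[0,0,0],[0,0,-0.12],-1],[[0,0,0],[0,0,-0.06],-1],[[0,0,0],[0,0,-0.05],-1],[[0,0,0],[0,0,-0.04],-1],[[0,0,0],[0,0,0],-1]]}}

```text
time: 4.1
ee_pos: [473.9, -40.6, 53.4]
eef_rot: [-0.159, 3.101, -0.018]
wrist_force: [-1.4, 0.0, 0.8]
width: 0.7
```

Call:
{"op": "play_rows", "data": {"commands": [[[0,0.023,0],[-0.03,0,-0.04],-1],[[0,0,0],[0,0,-0.04],-1],[[0,0,0],[0,0,-0.02],-1],[[0,0,0],[0,0,0],-1]]}}

```text
time: 4.43
ee_pos: [471.4, -41.0, 48.9]
eef_rot: [-0.162, 3.132, -0.021]
wrist_force: [-9.1, 1.4, 16.2]
width: 0.4
```

```bash
python3 - <<'E'
from h import *
s=arm.observe();print(s["ee_pos"],s["wrist_force"])
a=vision.capture("side");b=vision.capture("top")
for p in(a,b):
    for t in("push_face","pocket"):
        for r in finder.landmark_of(p,t)[:2]: print(t,r["score"],towld(p,r["at"]).round())
A=cv2.resize(a["pixels"][140:260,180:330],None,fx=2.6,fy=2.6,interpolation=cv2.INTER_CUBIC)
B=cv2.resize(b["pixels"][130:250,190:340],None,fx=2.6,fy=2.6,interpolation=cv2.INTER_CUBIC)
cv2.imwrite("pics/press.png",np.hstack([A,B])[:,:,::-1])
E
```

```text
[471.44770385 -41.00430453  48.9235226 ] [-9.12855388  1.42412101 16.15693553]
push_face 0.64 [447.  44.  43.]
pocket 0.59 [495.  52.  49.]
push_face 0.81 [444.  41.  36.]
pocket 0.65 [491.  48.  50.]
pocket 0.38 [443.  44.  38.]
```

View pics/press.png

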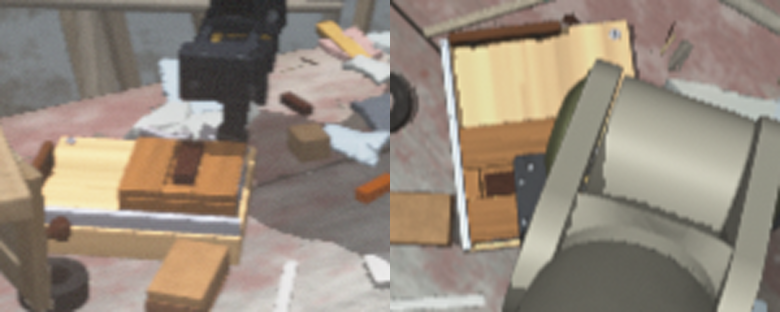

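The carriage is home (face landmark x≈445, expected 445) and the piece is still in the pocket. I'm lifting off and moving in front of the push face.

Call:
{"op": "play_rows", "data": {"commands": [[[0,0,0],[0,0,0.2],-1],[[0,0,0],[0,0,0.3],-1],[[0,0,0],[-0.15,0.23,0],-1],[[0,0,0],[-0.15,0.23,0],-1],[[0,0,0],[-0.15,0.23,0],-1],[[0,0,0],[0,0,0],-1],[[0,0,0],[0,0,0],-1]]}}

```text
time: 5.32
ee_pos: [418.0, 43.5, 116.0]
eef_rot: [-0.157, 3.122, -0.024]
wrist_force: [0.1, -0.4, -0.5]
width: 0.2
```

Call:
{"op": "play_rows", "data": {"commands": [[[0,0.01,0],[0,0,-0.3],-1],[[0,0,0],[0,0,-0.28],-1],[[0,0,0],[0,0,0],-1],[[0,0,0],[0,0,-0.03],-1],[[0,0,0],[0,0,0],-1]]}}

```text
time: 5.73
ee_pos: [422.7, 41.6, 44.1]
eef_rot: [-0.157, 3.129, -0.026]
wrist_force: [0.2, -0.8, -1.0]
width: 0.5
```

```bash
python3 - <<'E'
from h import *
s=arm.observe();print(s["ee_pos"],s["wrist_force"])
a=vision.capture("side");b=vision.capture("top")
for p in(a,b):
    for t in("push_face","pocket"):
        for r in finder.landmark_of(p,t)[:2]: print(t,r["score"],towld(p,r["at"]).round())
A=cv2.resize(a["pixels"][140:260,180:330],None,fx=2.6,fy=2.6,interpolation=cv2.INTER_CUBIC)
B=cv2.resize(b["pixels"][130:250,190:340],None,fx=2.6,fy=2.6,interpolation=cv2.INTER_CUBIC)
cv2.imwrite("pics/front.png",np.hstack([A,B])[:,:,::-1])
E
```

```text
[422.65047514  41.61707428  44.1240856 ] [ 0.18134951 -0.84105261 -0.97216135]
push_face 0.98 [446.  41.  45.]
push_face 0.49 [ 417. -106.   -0.]
pocket 0.63 [498.  48.  49.]
push_face 0.69 [525.  39.  -1.]
pocket 0.88 [488.  51.  52.]
pocket 0.46 [ 413. -106.   -1.]
```

View pics/front.png

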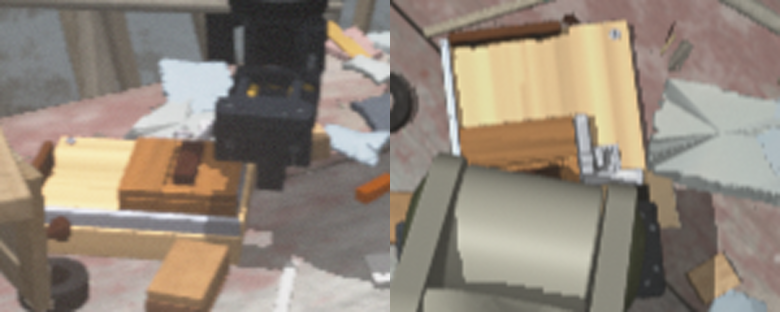

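Call:
{"op": "play_rows", "data": {"commands": [[[0,0,0],[0.05,0.005,-0.03],-1],[[0,0,0],[0.03,0.003,0],-1],[[0,0,0],[0.0,0.0,0],-1]]}}

```text
time: 6.28
ee_pos: [433.7, 42.9, 41.9]
eef_rot: [-0.158, 3.124, -0.027]
wrist_force: [0.3, 0.2, -0.3]
width: 0.7
```

Call:
{"op": "play_rows", "data": {"commands": [[[0,0,0],[0.03,0.003,0],-1],[[0,0,0],[0.0,0.0,0],-1]]}}

```text
time: 6.45
ee_pos: [436.9, 43.6, 41.7]
eef_rot: [-0.158, 3.127, -0.027]
wrist_force: [-2.7, -1.7, 2.5]
width: 0.6
```

Call:
{"op": "play_rows", "data": {"commands": [[[0,0,0],[0.08,0.009,0],-1],[[0,0,0],[0.08,0.009,0],-1],[[0,0,0],[0.08,0.009,0],-1],[[0,0,0],[0.08,0.009,0],-1],[[0,0,0],[0,0,0],-1]]}}

```text
time: 6.87
ee_pos: [470.9, 48.5, 40.9]
eef_rot: [0.162, -3.134, 0.025]
wrist_force: [-1.8, -1.0, 1.7]
width: 0.0
```

Call:
{"op": "play_rows", "data": {"commands": [[[0,0,0],[0.06,0.006,0],-1],[[0,0,0],[0.06,0.006,0],-1],[[0,0,0],[0,0,0],-1]]}}

```text
time: 7.12
ee_pos: [482.7, 50.3, 40.4]
eef_rot: [0.163, -3.127, 0.024]
wrist_force: [-3.2, -1.4, 2.0]
width: 0.2
```

```bash
python3 - <<'E'
from h import *
s=arm.observe();print(s["ee_pos"],s["wrist_force"])
q=(527.5,39.9,.107)
for n in("side","top"):
    p=vision.capture(n)
    for t in("push_face","pocket"):
        for r in finder.landmark_of(p,t)[:2]: print(n,t,round(r["score"],2),towld(p,r["at"]).round())
for d in(40,50): print(d,j2w(q,[(-81+d,15,43),(-35+d,15,50)]).round())
E
```

```text
[482.70046524  50.3427104   40.39061585] [-3.19299271 -1.36601976  2.03263447]
side push_face 0.88 [495.  54.  43.]
side push_face 0.4 [477. -34.  62.]
side pocket 0.75 [545.  56.  47.]
side pocket 0.51 [460. 150.  -1.]
40 [[485.  50.  43.]
 [531.  55.  50.]]
50 [[495.  52.  43.]
 [541.  56.  50.]]
```

Call:
{"op": "play_rows", "data": {"commands": [[[0,0,0],[0.018,0.002,0],-1],[[0,0,0],[0,0,0],-1],[[0,0,0],[-0.06,-0.006,0],-1],[[0,0,0],[-0.12,-0.013,0],-1],[[0,0,0],[-0.25,-0.027,0],-1],[[0,0,0],[-0.25,-0.027,0],-1],[[0,0,0],[0,0,0.3],-1],[[0,0,0],[0,0,0.3],-1],[[0,0,0],[-0.3,0,0],-1],[[0,0,0],[-0.3,0,0],-1],[[0,0,0],[0,0,0],-1]]}}

```text
time: 8.33
ee_pos: [323.8, 41.5, 114.0]
eef_rot: [-0.161, 3.136, -0.026]
wrist_force: [-0.9, 0.6, -1.0]
width: 0.3
```

```bash
python3 - <<'E'
from h import *
s=arm.observe();print(s["ee_pos"],s["wrist_force"])
q=(527.5,39.9,.107)
a=vision.capture("side");b=vision.capture("top")
for p in(a,b):
    for t in("push_face","pocket","bridge_piece","release_pad"):
        for r in finder.landmark_of(p,t)[:2]: print(t,round(r["score"],2),towld(p,r["at"]).round())
def crop(p,x0,y0):
    im=cv2.resize(p["pixels"][y0:y0+120,x0:x0+150,::-1],None,fx=2.6,fy=2.6,interpolation=cv2.INTER_CUBIC)
    pts=np.array([(proj(p,w)-(x0,y0)+.5)*2.6 for w in j2w(q,[(-41,-31,58),(51,-31,58),(51,61,58),(-41,61,58)])])
    cv2.polylines(im,[pts.astype(int)],True,(255,0,0),1);return im
cv2.imwrite("pics/end.png",np.hstack([crop(a,180,140),crop(b,190,130)]))
E
```

```text
[323.78227004  41.50212785 114.00362694] [-0.85414365  0.61363244 -1.0114344 ]
push_face 0.76 [487.  49.  44.]
pocket 0.92 [534.  57.  50.]
bridge_piece 0.56 [530.  55.  51.]
bridge_piece 0.56 [294. 221.   1.]
release_pad 0.77 [475. -32.  61.]
push_face 0.84 [483.  50.  39.]
push_face 0.49 [645.  60.   2.]
pocket 0.86 [528.  57.  50.]
bridge_piece 0.7 [295. 215.  -3.]
bridge_piece 0.5 [526.  56.  52.]
release_pad 0.64 [468. -39.  61.]
release_pad 0.29 [462. 144.  -1.]
```

View pics/end.png

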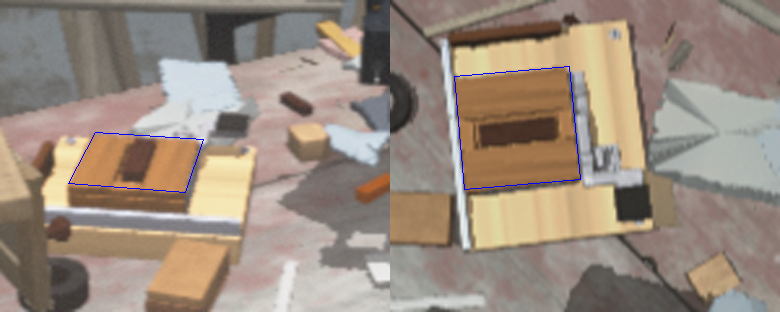

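The carriage top matches the outline drawn for 40 mm travel in both views. The piece is in the pocket, the pad is up, the bystanders haven't moved and the arm is clear, so I'm handing in.

```bash
python3 -c "
from h import *
print(arm.hand_in(), arm.observe()['wrist_force'])"
```

```text
the job is handed in; nothing more can be done
the job is handed in; nothing more can be done
```

The carriage appears to be latched at its middle notch, and the job is handed in. No verdict is reported, so this rests on my last pictures.

**What I did:** I pressed the pad with shut fingertips (about 16 N, onto the hard stop) until the carriage ran home. I let the pad up, pushed the front face to about 48 mm of travel, then drew the fingers back and clear. The arm was last read at 8.3 s of the 35 s allowed.

**Last checks:**
- **Carriage:** its top matches the outline drawn for 40 mm of travel in both camera views. The push-face landmarks read x = 483 and 487 mm, against 485 expected.
- **Catch and piece:** the pad is up at about 61 mm, and the piece lies in its pocket.
- **Surroundings:** the things that show in the close views, including the sanding block and offcut, lie where they were. I did not measure the bystanders or view the chisel again. The wrist force is about 1 N, which is noise.

**Disagreements:** the two cameras differed by about 4–7 mm on some landmarks, such as the pad, pocket and push face. This is roughly the networks' stated error. During the push, finger position gave 46–47 mm of travel and the landmarks 50–54 mm. Both lie between the middle and far notches.

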